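Open the sample warmer by its push key and load a vial

ROBOT

A 6-joint arm with a two-finger parallel gripper is mounted at the origin on the work surface. World frame = base frame: x ahead of the robot, y to its left, z up, the work surface at z = 0. Lengths are in mm, angles in rad, forces in N, time in s.
With the tool pointing down it reaches from about 275 to 1000 mm from the base axis. Payload 8.4 kg.
Tool frame: the origin (TCP) lies at the very end of the fingers, on their centre line; the grasp point (between the pads) lies 19 mm behind it (r.pinch_z is the distance from the TCP to the grasp point, in mm); z points along the fingers, y is the direction in which the jaws open and shut (so a half turn about z gives the same grasp; the last joint's range is limited). The gripper opens to 85 mm and grips with 20 to 120 N. Pads are 22 mm wide; open, the fingers measure 114 mm over their backs; the gripper's body (76 mm by 85 mm) begins 54 mm behind the grasp point. The pads swing forward as they close: fully open they stand 13 mm farther back than shut.
Start: joints at [-1.327, 0.353, 1.633, -0, 1.155, -0.002], TCP at [152.081, -606.217, 231.281] pointing down, gripper open.
Joint ranges: [-2.63, 2.63], [-0.92, 2.1], [0.06, 2.66], [-1.3, 4.44], [0, 2.69], [-3.02, 3.02]. Speed limits (rad/s): [2.22, 2.22, 2.79, 3.14, 3.14, 3.14].

INTERFACE

Orientations are given as [roll, pitch, yaw] about the fixed x, y, z axes, in that order (R = Rz(yaw) Ry(pitch) Rx(roll)).
In Python, from rig import r, optics gives the robot as it stands.
- The arm moves only by the shell command python3 -m creep 'ROWS' [FORCE]. ROWS is JSON, a list of rows, each an object with "dp": the shift along the tool's x, y, z in mm, a list of three; "angular": the turn, a rotation vector about the tool's x, y, z in rad, a list of three; "fingers": the finger opening in mm, from 0 to 85.4. In form: [{"dp": [dx, dy, dz], "angular": [wx, wy, wz], "fingers": fingers}, ...]. A call has 1 to 5 rows; each row is the pose to reach, as a shift and turn from the pose commanded when the call began, along the tool's axes at that moment; what a row does not reach only later rows make up. A row lasts 1/12 s, in which the tool goes at most 41.7 mm and 7.16 degrees, less where a joint would pass 70% of its speed; a pose out of reach is approached as far as the arm can. A call with a gripper value outside its range is refused whole. The fingers move at their own pace and stop on an object; FORCE is the grip in N (left out, the last holds). Time passes only in rows, so rows that repeat a pose let the fingers close. It gives the time, the measured TCP pose, the force and the opening at its end, in the units of the state.
- r.sense(): the state, without advancing time (a new reading comes with each control period).
- optics.grab_frame(name): name is "side" or "top" or "wrist"; returns the picture (400x640x3 uint8, blue, green, red); there is no depth.
- optics.camera_params(name): a dict with "fx", "fy", "cx", "cy" (pixels), "eye" and "rotation" of the camera in the world; the wrist camera has in their place "T_tool_cam" (4x4, takes a point from camera to tool coordinates, whose origin is the TCP and whose axes are the flange's). Camera axes: x right, y up, looking along -z (the intrinsics and any distortion apply to the point x, -y, -z); pixel columns grow to the right and rows downward; lengths in mm; the calibration is good to about 2 mm. A picture is of the moment at which its call begins: read the wrist's pose just before it. camera_params takes no time and is no camera call.
- r.sign_off(): hands the job in, once; it reports no verdict.
The state is a dict: "clock": time; "qpos": joint angles; "qvel": joint speeds; "joint_efforts": joint torques, N m; "eef_pos": TCP position; "tcp_rot": TCP orientation; "contact_force": force on the tool from outside, world axes, zero at the start; "wrist_torque": the same for the moment, N m; "opening": opening from 0.0 (shut) to 1.0 (fully open).
Only numpy, scipy, OpenCV 4.12 (cv2) and the standard library are available. Lean on these libraries where they do the work, as an engineer would, in place of code of your own. Each camera call takes 0.05 s, during which the arm holds its last target.

TASK

Press the black spring key on the front deck of the sample warmer just hard enough (never more than about 15 N on the warmer) and keep it down until the latch lets go, then get clear and let the sprung lid rise fully open by itself; never touch the lid. Then take the tall vial with the wide flat cap out of the rack, lower it gently into the empty middle well of the warmer's metal block until it stands on the bottom, and only then let go of it. Leave the lid open and the other vials and glassware where they are.

Things in the scene. Friction and masses are not known exactly. Their poses are not given: they have to be found in the camera images.
- machine: Sample warmer, fixed to the bench: 270 (x) x 210 (y) x 108 mm high, origin at the centre of its underside, its -x end towards the robot (yawed a little). White front deck, 45 mm high, from x = -135 to -40 mm; behind it the chamber, x = -40 to 135 mm, with 8 mm walls 100 mm high and a grey lid with a clear window on top (100 to 108 mm).
- key_mean (a point): Mean place of the top centre of the black key cap, 34 (x) x 50 (y) mm, above the deck: machine x = -110, y = 0, height 72 mm; machine axes. The real cap stands up to 7 mm higher or lower (screwed differently each time): feel for it. Pushed down it moves about 8 mm against a spring, 4 N at first, near 8 N at its hard end stop. It frees the lid after about 6 mm. Over 18 N damages it.
- key_pivot (a point): Fixed pivot of the key: machine x = -60, y = 0, height 58 mm. The key rocks about it: as the cap sinks, its steel hook, 36 mm wide in y and 114 mm high, standing at machine x = -63 to -46, tips 8 mm towards the robot and lets the lid's tongue go. Released, the key springs back at once and catches the lid again if the lid has not risen by then.
- lid (a joint): Opening angle of the lid, rad: 0 shut (a rattle of 0.01), 1.75 fully open, leaning a little back. Hinged along the rear top edge (machine x = 132, height 100 mm); its steel tongue ends 184 mm in front of the hinge. It is sprung: once freed it rises by itself in about 2 to 4 s, its front edge sweeping up and away from the robot.
- well (a point): Centre of the bottom of the empty middle well: machine x = 40, y = 0, height 15 mm; machine axes. A round hole 25 mm across, slightly chamfered, 40 mm deep, in the aluminium block, top 55 mm high. Capped vials stand fixed in the wells 58 mm to either side in y (tops 90 mm high). The chamber around is 159 (x) x 194 (y) mm inside, its walls 100 mm high.
- vial: The vial to load, about 45 g: 75 mm tall, clear glass 22 mm across with a chamfered foot, and a flat black cap 23 mm across on its top 17 mm; the tallest in the rack. Origin at the centre of its underside, z up along it. It may be gripped by the cap and the glass just under it.
- rack: White rack, fixed, 60 (x) x 165 (y) x 40 mm high, origin at the centre of its underside, yawed a little. Three round pockets 24 mm across and 30 mm deep at y = -52, 0 and 52 mm hold the three upright vials, feet 10 mm above the bench; which vial is in which pocket varies.
- short_vial: uncapped plain glass vial, 22 mm across, 54 mm tall, in the rack; bystander. Origin under its centre.
- thin_vial: vial 22 mm across with an 11 mm thin neck, 64 mm tall, in the rack; bystander. Origin under its centre.
- flask: conical flask, 72 mm across the foot, 100 mm tall; bystander. Origin under its centre.
- jar: lidded glass jar, 60 mm across, 85 mm tall; bystander. Origin under its centre.
- beaker: open glass beaker, 64 mm across, 80 mm tall; bystander. Origin under its centre.
- dishes: two stacked culture dishes, 90 mm across, 30 mm tall; bystander. Origin under its centre.

How it is judged:
By the outcome, as a careful person would: the job done as asked, in the order asked, and still so for the second after the job is handed in, with the robot touching nothing.
It also fails if it takes over 61 s, if anything falls off the work surface, if the arm or the gripper's body presses on something with over 40 N, if the wrist force passes 120 N, or if a joint passes its speed limit or range.

## Working session

There is one attempt and no reset: what is moved stays moved. The work goes in short steps, Python scripts to look and compute and a shell command to move; the robot and the scene stay as the last step left them, time stands still between calls to the robot, and variables do not carry over. Pictures are saved under pics/ and viewed, and the job is handed in when it is done.

```bash
ls; mkdir -p pics; python3 - <<'E'
from rig import r, optics
import cv2,numpy as np
print(r.sense(), r.pinch_z)
for n in ["side","top","wrist"]:
    print(n,optics.camera_params(n))
for n in ["side","top"]:
    cv2.imwrite(f"pics/{n}0.png",optics.grab_frame(n))
E
```

```text
pics
{'clock': 0.0, 'qpos': array([-1.32743112e+00,  3.53637499e-01,  1.63410535e+00, -5.01783188e-06,
        1.15518475e+00, -2.39082572e-03]), 'qvel': array([ 0.00122883,  0.00034912, -0.0010356 , -0.00151926, -0.00076209,
       -0.00046029]), 'joint_efforts': array([-1.45315375e-03, -6.05251694e+01, -3.42064404e+01, -1.38254691e-04,
        9.36479919e-03, -4.78537061e-06]), 'eef_pos': array([ 151.95091558, -605.78025191,  230.58063698]), 'tcp_rot': array([-3.14025769e+00,  1.39630080e-06,  2.45758063e-01]), 'contact_force': array([-0.20409459, -0.85303759, -0.36905932]), 'wrist_torque': array([ 0.0311672 , -0.00217323, -0.0407373 ]), 'opening': 0.9975937936785699} 18.700000000000003
side {'fx': 390.5054446158733, 'fy': 390.5054446158733, 'cx': 319.1212818016509, 'cy': 196.06669329336444, 'eye': array([367.24722404, 772.04778318, 732.04487128]), 'rotation': array([ 0.9001077 , -0.02006428, -2.8412816 ])}
top {'fx': 399.28032515326413, 'fy': 399.28032515326413, 'cx': 323.6764308426609, 'cy': 203.1168175994511, 'eye': array([ 413.74851133,    6.34909773, 1213.88952546]), 'rotation': array([ 1.60683593e-01, -1.20512626e-03, -1.55348372e+00])}
wrist {'fx': 325.7503818668336, 'fy': 325.7503818668336, 'cx': 313.22497998268824, 'cy': 206.1784789308821, 'T_tool_cam': array([[ 2.10831311e-05,  9.56867795e-01,  2.90523704e-01,
         7.40085567e+01],
       [ 1.00000000e+00, -2.53352120e-05,  1.08745596e-05,
         5.36861357e-01],
       [ 1.77659955e-05,  2.90523704e-01, -9.56867795e-01,
        -1.43545701e+02],
       [ 0.00000000e+00,  0.00000000e+00,  0.00000000e+00,
         1.00000000e+00]])}
```

View pics/top0.png

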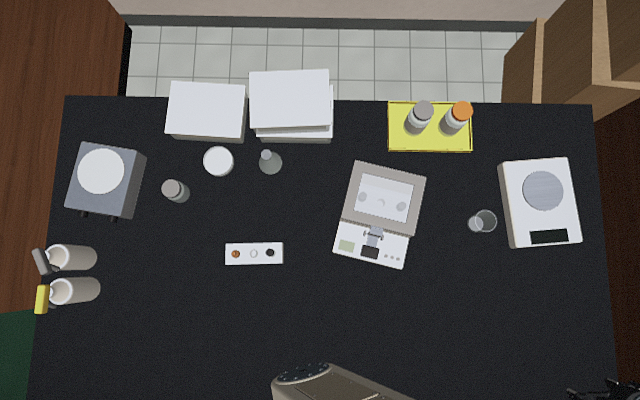

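View pics/side0.png

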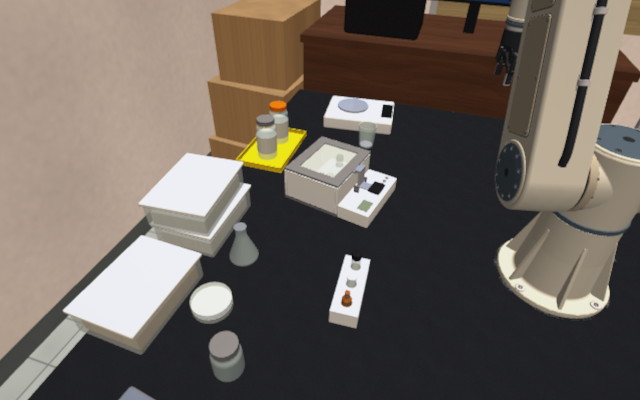

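```bash
python3 - <<'E'
import cv2
i=cv2.imread("pics/top0.png")
cv2.imwrite("pics/t_m.png",cv2.resize(i[150:280,320:440],None,fx=4.5,fy=4.5,interpolation=cv2.INTER_CUBIC))
cv2.imwrite("pics/t_r.png",cv2.resize(i[225:285,210:300],None,fx=8,fy=8,interpolation=cv2.INTER_CUBIC))
i=cv2.imread("pics/side0.png")
cv2.imwrite("pics/s_m.png",cv2.resize(i[130:340,270:410],None,fx=2.85,fy=2.85,interpolation=cv2.INTER_CUBIC))
E
```

```text
(no output)
```

View pics/t_m.png

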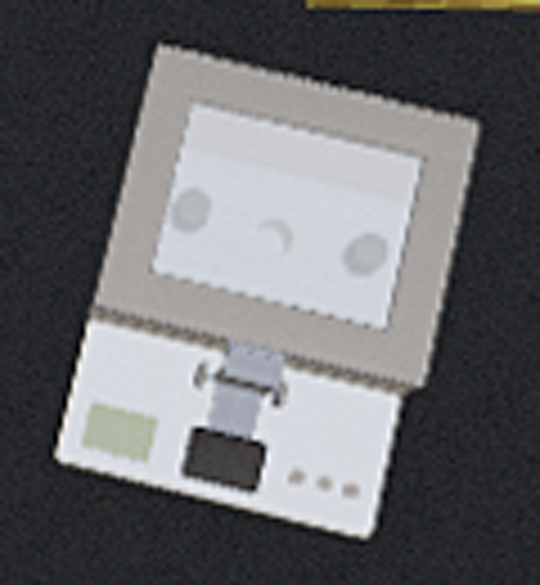

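View pics/t_r.png

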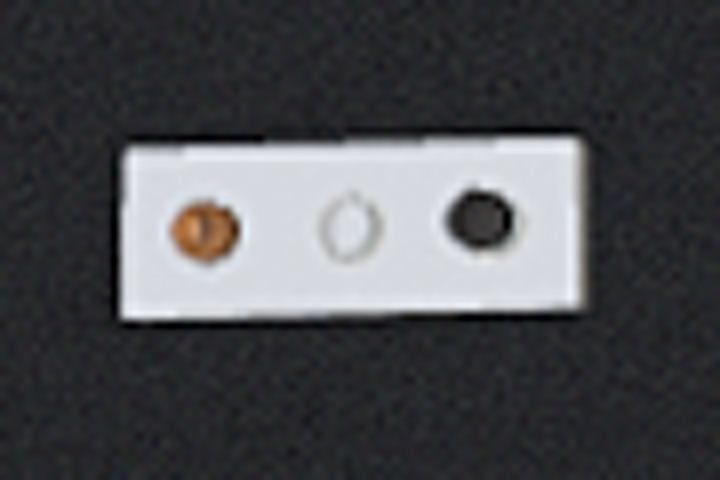

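View pics/s_m.png

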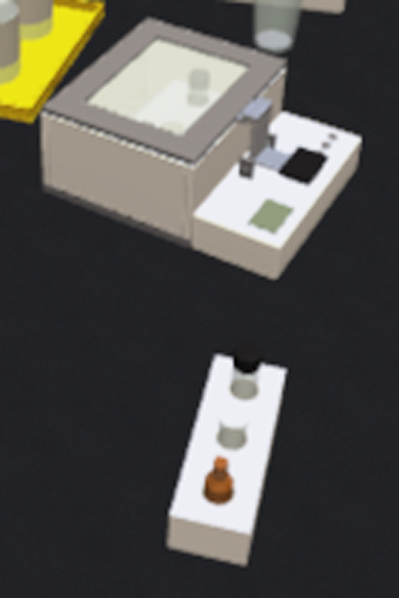

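```bash
cat > h.py <<'E'
import numpy as np, cv2
from scipy.spatial.transform import Rotation as Ro
from rig import r, optics
def cam(name, s=None):
    p=optics.camera_params(name)
    if name=="wrist":
        s=s or r.sense()
        T=np.eye(4);T[:3,:3]=Ro.from_euler('xyz',s['tcp_rot']).as_matrix();T[:3,3]=s['eef_pos']
        C=T@p['T_tool_cam'];R,e=C[:3,:3],C[:3,3]
    else: R,e=Ro.from_euler('xyz',p['rotation']).as_matrix(),p['eye']
    return p,R,e
def ray(c,u,v):
    p,R,e=c
    d=R@np.array([(u-p['cx'])/p['fx'],-(v-p['cy'])/p['fy'],-1.]);return e,d/np.linalg.norm(d)
def onz(c,u,v,z):
    e,d=ray(c,u,v);return e+d*(z-e[2])/d[2]
def proj(c,P):
    p,R,e=c;q=R.T@(np.asarray(P,float)-e);return np.array([p['cx']+p['fx']*q[0]/-q[2],p['cy']-p['fy']*q[1]/-q[2]])
def fit2(M,W):
    M=np.array(M,float)[:,:2];W=np.array(W,float)[:,:2];m,w=M.mean(0),W.mean(0)
    a=M-m;b=W-w
    th=np.arctan2((a[:,0]*b[:,1]-a[:,1]*b[:,0]).sum(),(a*b).sum())
    R=np.array([[np.cos(th),-np.sin(th)],[np.sin(th),np.cos(th)]]);t=w-R@m
    return th,t,(M@R.T+t-W)
def meet(c1,p1,c2,p2):
    e1,d1=ray(c1,*p1);e2,d2=ray(c2,*p2)
    s=np.linalg.lstsq(np.stack([d1,-d2],1),e2-e1,rcond=None)[0]
    a,b=e1+s[0]*d1,e2+s[1]*d2
    return (a+b)/2,np.linalg.norm(a-b)
E
python3 - <<'E'
from h import *
t=cam("top");s=cam("side")
cr=lambda x,y,f,ox,oy:((x+.5)/f-.5+ox,(y+.5)/f-.5+oy)
pts=[((158,44),(135,105),108),((480,122),(135,-105),108),((56,460),(-135,105),45),((370,538),(-135,-105),45)]
W=[onz(t,*cr(*p,4.5,320,150),z) for p,_,z in pts]
th,tt,res=fit2([m for _,m,_ in pts],W)
print("machine",th,tt,res)
key=cr(224,460,4.5,320,150)
print("key top",onz(t,*key,72))
R=np.array([[np.cos(th),-np.sin(th)],[np.sin(th),np.cos(th)]])
print("key pred",R@[-110,0]+tt,"well",R@[40,0]+tt)
# side checks: machine features side
for m in [(-110,0,72),(135,105,108),(-135,-105,45),(-135,105,45)]:
    w=[*(R@m[:2]+tt),m[2]];print(m,proj(s,w),proj(t,w))
print("side key seen",cr(303,165,2.85,270,130))
print("key meet",meet(t,key,s,cr(303,165,2.85,270,130)))
# rack
rp=[((123,146),(30,82.5)),((583,136),(30,-82.5)),((120,320),(-30,82.5)),((580,309),(-30,-82.5))]
W=[onz(t,*cr(*p,8,210,225),40) for p,_ in rp]
th2,t2,res=fit2([m for _,m in rp],W);print("rack",th2,t2,res)
R2=np.array([[np.cos(th2),-np.sin(th2)],[np.sin(th2),np.cos(th2)]])
print("pocket",R2@[0,-52]+t2)
cap=cr(481,219,8,210,225);print("cap top",onz(t,*cap,85), "meet",meet(t,cap,s,cr(246,352,2.85,270,130)))
E
```

```text
machine -0.22689921707269342 [ 567.25195945 -149.87415763] [[ 1.3362573   0.43405177]
 [ 1.23544016 -0.93479108]
 [-0.78562281  1.43302609]
 [-1.78607465 -0.93228679]]
key top [ 460.88872657 -124.1179346    72.        ]
key pred [ 460.07141104 -125.12885417] well [ 606.22670432 -158.8724498 ]
(-110, 0, 72) [376.87193867 185.47440453] [369.74501262 252.12909639]
(135, 105, 108) [283.66597615 166.89598491] [354.57259885 158.93292652]
(-135, -105, 45) [397.38418153 177.51958522] [402.16483599 269.79903804]
(-135, 105, 45) [368.53738165 216.66454139] [331.55904741 252.09663854]
side key seen (375.99122807017545, 187.5701754385965)
key meet (array([ 461.4542615 , -124.98190625,   64.27055634]), np.float64(0.494119117681968))
rack 0.038590619954182184 [453.00040441 210.43532335] [[-1.32946651 -1.44574414]
 [-1.54529306  1.99833247]
 [ 1.67553542 -1.26772052]
 [ 1.19922415  0.71513218]]
pocket [455.00661861 158.47403868]
cap top [455.20071198 157.33503204  85.        ] meet (array([455.79615914, 157.76820029,  82.12517856]), np.float64(0.9833970403419857))
```

```bash
cat >> h.py <<'E'
import sys
MTH=-0.2269; MT=np.array([567.25,-149.87])
def mw(x,y,z=0):
    c,s=np.cos(MTH),np.sin(MTH);return np.array([c*x-s*y+MT[0],s*x+c*y+MT[1],z])
YAW=MTH+np.pi/2
def go(P,yaw=YAW):
    s=r.sense();R=Ro.from_euler('xyz',s['tcp_rot']).as_matrix()
    G=Ro.from_euler('xyz',[np.pi,0,yaw]).as_matrix()
    print("t",round(s['clock'],2),"pos",s['eef_pos'].round(1),"rot",s['tcp_rot'].round(3),"F",s['contact_force'].round(1),"op",round(s['opening'],3))
    print("dp",(R.T@(np.asarray(P)-s['eef_pos'])).round(1),"ang",Ro.from_matrix(R.T@G).as_rotvec().round(3))
E
python3 -c "
from h import *
k=mw(-113,0,130);print(k);go(k)"
```

```text
[ 457.14636563 -124.44973842  130.        ]
t 0.1 pos [ 152.  -605.8  230.6] rot [-3.14  -0.     0.246] F [-0.1 -0.1  0.3] op 0.999
dp [ 413.1 -392.5  101.1] ang [-1.000e-03 -1.000e-03 -1.098e+00]
```

```bash
python3 -m creep '[{"dp":[413,-392,80],"angular":[0,0,-1.098],"fingers":0},{"dp":[413,-392,80],"angular":[0,0,-1.098],"fingers":0},{"dp":[413,-392,80],"angular":[0,0,-1.098],"fingers":0},{"dp":[413,-392,80],"angular":[0,0,-1.098],"fingers":0},{"dp":[413,-392,80],"angular":[0,0,-1.098],"fingers":0}]' 60; python3 -c "
from h import *
go(mw(-113,0,130))"
```

```text
clock: 0.52
eef_pos: [263.1, -430.2, 201.8]
tcp_rot: [-3.141, -0.0, 0.876]
contact_force: [0.6, -0.0, 0.5]
opening: 0.299
t 0.52 pos [ 263.1 -430.2  201.8] rot [-3.141 -0.     0.876] F [ 0.6 -0.   0.5] op 0.299
dp [359.1 -46.5  71.9] ang [-0.    -0.    -0.468]
```

```bash
python3 -m creep '[{"dp":[350,-46,60],"angular":[0,0,-0.46],"fingers":0},{"dp":[350,-46,60],"angular":[0,0,-0.46],"fingers":0},{"dp":[350,-46,60],"angular":[0,0,-0.46],"fingers":0},{"dp":[350,-46,60],"angular":[0,0,-0.46],"fingers":0},{"dp":[350,-46,60],"angular":[0,0,-0.46],"fingers":0}]'; python3 -c "
from h import *
go(mw(-113,0,130))"
```

```text
clock: 0.93
eef_pos: [373.9, -257.2, 167.1]
tcp_rot: [3.141, 0.0, 1.336]
contact_force: [-0.2, -0.7, 0.4]
opening: 0.005
t 0.93 pos [ 373.9 -257.2  167.1] rot [3.141 0.    1.336] F [-0.2 -0.7  0.4] op 0.005
dp [148.5  50.1  37.1] ang [ 0.     0.    -0.008]
```

```bash
python3 -m creep '[{"dp":[148,50,37],"angular":[0,0,-0.008],"fingers":0},{"dp":[148,50,37],"angular":[0,0,-0.008],"fingers":0},{"dp":[148,50,37],"angular":[0,0,-0.008],"fingers":0},{"dp":[148,50,37],"angular":[0,0,-0.008],"fingers":0},{"dp":[148,50,37],"angular":[0,0,-0.008],"fingers":0}]'; python3 -c "
from h import *
s=r.sense()
im=optics.grab_frame('wrist');cv2.imwrite('pics/w1.png',im)
im=optics.grab_frame('top');cv2.imwrite('pics/t1.png',cv2.resize(im[130:290,300:460],None,fx=3.5,fy=3.5,interpolation=cv2.INTER_CUBIC))
im=optics.grab_frame('side');cv2.imwrite('pics/s1.png',cv2.resize(im[100:240,270:430],None,fx=4,fy=4,interpolation=cv2.INTER_CUBIC))
go(mw(-113,0,130))
print(proj(cam('wrist',s),mw(-110,0,68)))"
```

```text
clock: 1.35
eef_pos: [459.1, -122.8, 129.1]
tcp_rot: [-3.141, -0.001, 1.342]
contact_force: [-0.6, 0.1, -0.2]
opening: 0.0
t 1.5 pos [ 456.7 -127.   130.1] rot [-3.141  0.     1.341] F [-0.6  0.   0.7] op -0.006
dp [ 2.5 -0.2  0.1] ang [-0.001  0.    -0.003]
[315.26894091 225.64242362]
```

View pics/w1.png

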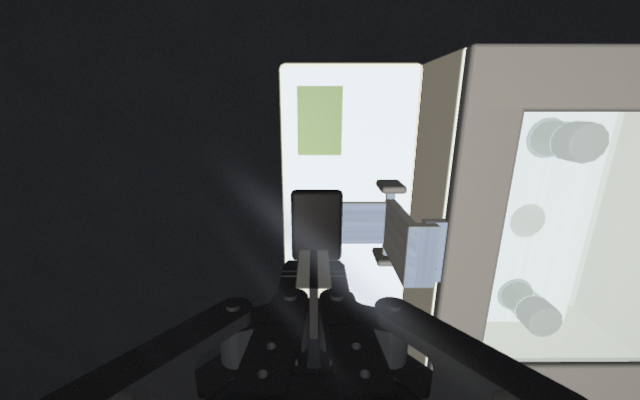

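View pics/s1.png

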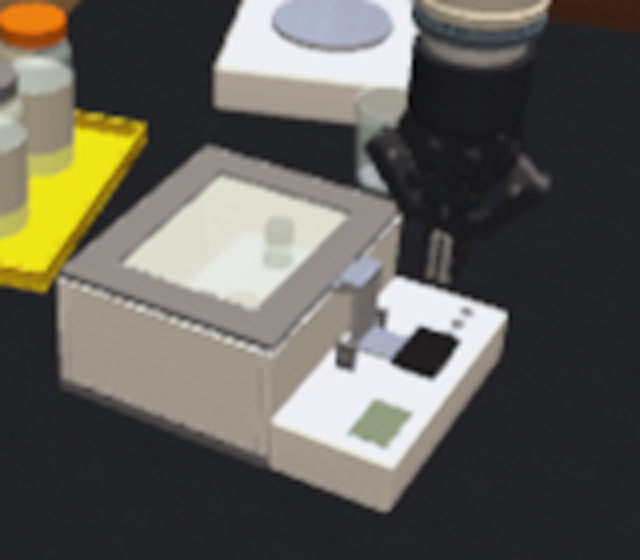

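```bash
python3 -c "
from h import *
c=cam('wrist')
for h in (60,64,68,72,76): print(h,proj(c,mw(-127,25,h)),proj(c,mw(-93,25,h)),proj(c,mw(-135,105,45)))
print(proj(c,mw(135,105,108)), proj(c,mw(-40,105,108)),onz(c,292,190,65),onz(c,341,190,65),mw(-127,25),mw(-93,25))
print('tip',proj(c,r.sense()['eef_pos']))
go(mw(-113,0,85))"
```

```text
60 [291.72505144 179.24020123] [342.57032384 179.07875014] [277.92875243  51.99590433]
64 [291.33679855 180.53033948] [343.09131082 180.36632578] [277.92875243  51.99590433]
68 [290.93440905 181.86745275] [343.63127224 181.70079515] [277.92875243  51.99590433]
72 [290.51709652 183.25415421] [344.1912639  183.08476757] [277.92875243  51.99590433]
76 [290.08401514 184.6932545 ] [344.77242141 184.52104963] [277.92875243  51.99590433]
[856.70592929  27.34608527] [471.85149153  28.84839622] [ 448.09603943 -103.02166546   65.        ] [ 479.56280315 -110.39322856   65.        ] [449.12915907 -96.94111433   0.        ] [ 482.25768622 -104.58968862    0.        ]
tip [312.9099472  265.08255941]
t 1.5 pos [ 456.7 -127.   130.1] rot [-3.141  0.     1.341] F [-0.6  0.   0.7] op -0.006
dp [ 2.6 -0.1 45.1] ang [-0.001  0.    -0.003]
```

```bash
python3 -c "
from h import *
s=r.sense();c=cam('wrist',s)
im=optics.grab_frame('wrist');cv2.imwrite('pics/w2.png',im)
cv2.imwrite('pics/w2c.png',cv2.resize(im[40:280,260:500],None,fx=2.4,fy=2.4,interpolation=cv2.INTER_CUBIC))
for p in [(-127,25,66),(-93,25,66),(-135,105,45),(-40,105,108)]:print(proj(c,mw(*p)))
go(mw(-113,0,85))"
```

```text
[291.13741869 181.19286534]
[343.35885553 181.02754008]
[277.92875243  51.99590433]
[471.85149153  28.84839622]
t 1.55 pos [ 456.6 -127.6  130.4] rot [-3.141  0.     1.339] F [-0.5 -0.6  0.9] op 0.001
dp [ 3.2 -0.2 45.4] ang [-0.001  0.    -0.005]
```

View pics/w2c.png

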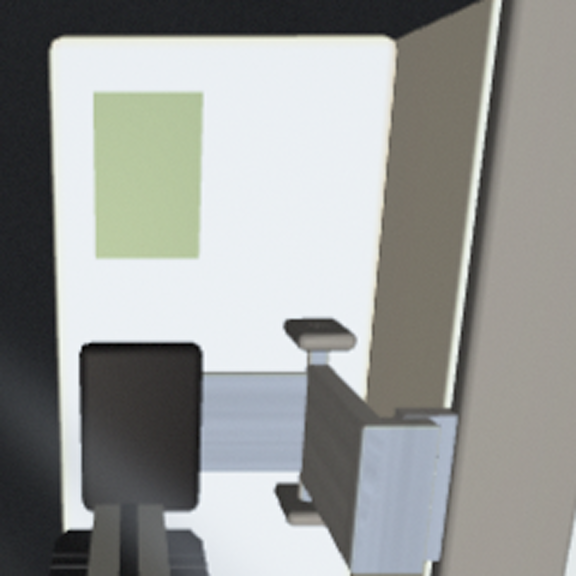

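```bash
python3 -m creep '[{"dp":[3,0,25],"angular":[0,0,-0.004],"fingers":0},{"dp":[3,0,50],"angular":[0,0,-0.004],"fingers":0},{"dp":[3,0,54],"angular":[0,0,-0.004],"fingers":0},{"dp":[3,0,54],"angular":[0,0,-0.004],"fingers":0}]'; python3 -c "
from h import *
go(mw(-113,0,65))"
```

```text
clock: 1.88
eef_pos: [456.1, -125.1, 75.5]
tcp_rot: [-3.138, -0.0, 1.341]
contact_force: [0.4, 0.5, 0.6]
opening: 0.004
t 1.88 pos [ 456.1 -125.1   75.5] rot [-3.138 -0.     1.341] F [0.4 0.5 0.6] op 0.004
dp [ 0.8  0.9 10.5] ang [-0.003 -0.    -0.003]
```

```bash
python3 -m creep '[{"dp":[1,0,1],"angular":[0,0,0],"fingers":0},{"dp":[1,0,2.5],"angular":[0,0,0],"fingers":0},{"dp":[1,0,4],"angular":[0,0,0],"fingers":0},{"dp":[1,0,4],"angular":[0,0,0],"fingers":0}]'
```

```text
clock: 2.22
eef_pos: [458.4, -123.6, 73.0]
tcp_rot: [3.14, 0.0, 1.343]
contact_force: [-0.4, -0.1, 0.4]
opening: 0.001
```

```bash
python3 -m creep '[{"dp":[0,0,1],"angular":[0,0,0],"fingers":0},{"dp":[0,0,2],"angular":[0,0,0],"fingers":0},{"dp":[0,0,2],"angular":[0,0,0],"fingers":0}]'
```

```text
clock: 2.47
eef_pos: [458.1, -123.2, 70.4]
tcp_rot: [3.141, -0.0, 1.343]
contact_force: [0.4, -1.1, 0.6]
opening: -0.0
```

```bash
python3 -m creep '[{"dp":[0,0,1],"angular":[0,0,0],"fingers":0},{"dp":[0,0,2],"angular":[0,0,0],"fingers":0},{"dp":[0,0,2],"angular":[0,0,0],"fingers":0}]'
```

```text
clock: 2.72
eef_pos: [457.9, -123.2, 68.2]
tcp_rot: [-3.141, -0.0, 1.343]
contact_force: [-0.5, -0.9, -0.1]
opening: -0.001
```

```bash
python3 -m creep '[{"dp":[0,0,1],"angular":[0,0,0],"fingers":0},{"dp":[0,0,2],"angular":[0,0,0],"fingers":0},{"dp":[0,0,2],"angular":[0,0,0],"fingers":0}]'
```

```text
clock: 2.97
eef_pos: [457.9, -123.2, 66.4]
tcp_rot: [-3.141, -0.0, 1.343]
contact_force: [-0.4, 0.2, 3.6]
opening: 0.0
```

```bash
python3 -m creep '[{"dp":[0,0,1],"angular":[0,0,0],"fingers":0},{"dp":[0,0,1.5],"angular":[0,0,0],"fingers":0},{"dp":[0,0,1.5],"angular":[0,0,0],"fingers":0}]'
```

```text
clock: 3.22
eef_pos: [457.8, -123.2, 64.9]
tcp_rot: [-3.141, -0.0, 1.343]
contact_force: [-2.0, 1.1, 5.0]
opening: -0.002
```

```bash
python3 -m creep '[{"dp":[0,0,1],"angular":[0,0,0],"fingers":0},{"dp":[0,0,2],"angular":[0,0,0],"fingers":0},{"dp":[0,0,2.5],"angular":[0,0,0],"fingers":0},{"dp":[0,0,2.5],"angular":[0,0,0],"fingers":0}]'
```

```text
clock: 3.55
eef_pos: [457.5, -123.2, 62.4]
tcp_rot: [-3.141, -0.0, 1.343]
contact_force: [-2.8, 1.5, 6.2]
opening: -0.001
```

```bash
python3 -m creep '[{"dp":[0,0,1],"angular":[0,0,0],"fingers":0},{"dp":[0,0,1.5],"angular":[0,0,0],"fingers":0},{"dp":[0,0,1.5],"angular":[0,0,0],"fingers":0}]'; python3 -c "
from h import *
im=optics.grab_frame('wrist');cv2.imwrite('pics/w3.png',im)
im=optics.grab_frame('side');cv2.imwrite('pics/s3.png',cv2.resize(im[100:240,270:430],None,fx=4,fy=4,interpolation=cv2.INTER_CUBIC))
print(r.sense()['eef_pos'],r.sense()['contact_force'])"
```

```text
clock: 3.8
eef_pos: [457.4, -123.1, 60.9]
tcp_rot: [-3.14, -0.0, 1.343]
contact_force: [-3.8, 1.4, 7.2]
opening: -0.002
[ 457.43257706 -123.11664989   60.93815468] [-3.13175669  0.65042531  7.25732255]
```

View pics/s3.png

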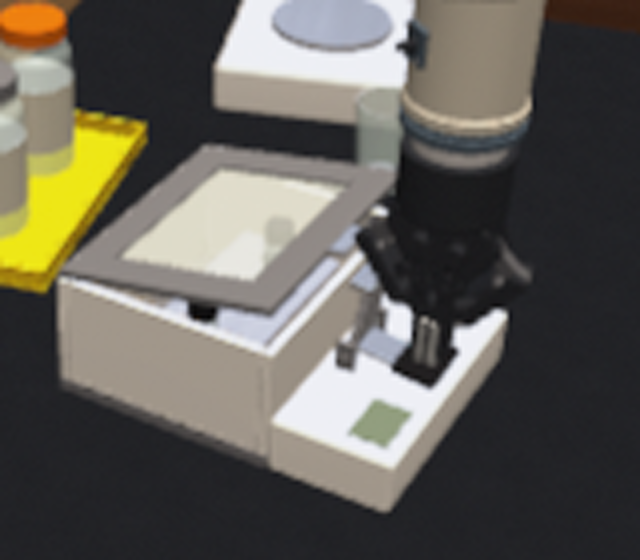

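```bash
python3 -m creep '[{"dp":[0,0,0],"angular":[0,0,0],"fingers":0},{"dp":[0,0,0],"angular":[0,0,0],"fingers":0},{"dp":[0,0,0],"angular":[0,0,0],"fingers":0},{"dp":[0,-3,-10],"angular":[0,0,0],"fingers":0},{"dp":[0,-20,-40],"angular":[0,0,0],"fingers":0}]'; python3 -c "
from h import *
im=optics.grab_frame('side');cv2.imwrite('pics/s4.png',cv2.resize(im[100:240,270:430],None,fx=4,fy=4,interpolation=cv2.INTER_CUBIC))
print(r.sense()['eef_pos'],r.sense()['contact_force'])"
```

```text
clock: 4.32
eef_pos: [438.7, -118.8, 99.3]
tcp_rot: [-3.139, -0.0, 1.343]
contact_force: [-0.5, -1.2, 0.7]
opening: -0.001
[ 436.81225358 -118.36390024  104.69746254] [-2.07456806 -0.12992281  3.75228355]
```

View pics/s4.png

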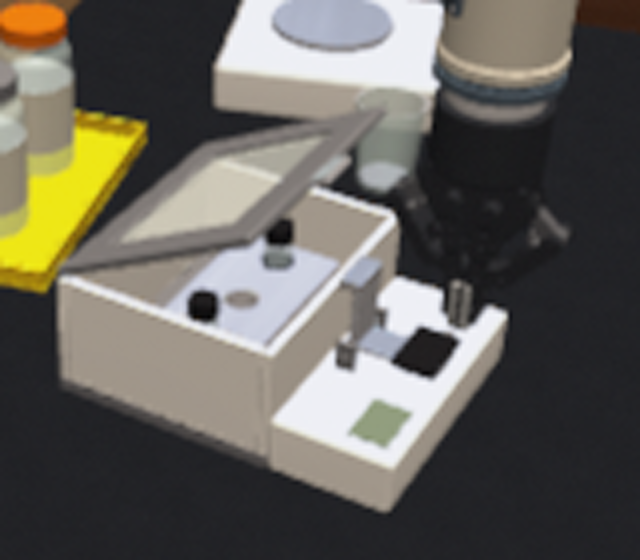

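```bash
python3 -c "
from h import *
go([455.5,157.7,140])"
```

```text
t 4.37 pos [ 436.8 -118.4  104.7] rot [-3.141  0.     1.343] F [-2.1 -0.1  3.8] op -0.001
dp [273.1 -44.2 -35.3] ang [-0.     0.    -0.001]
```

```bash
python3 -m creep '[{"dp":[20,-20,-20],"angular":[0,0,0],"fingers":50},{"dp":[273,-44,-40],"angular":[0,0,0],"fingers":50},{"dp":[273,-44,-40],"angular":[0,0,0],"fingers":50},{"dp":[273,-44,-40],"angular":[0,0,0],"fingers":50},{"dp":[273,-44,-40],"angular":[0,0,0],"fingers":50}]';python3 -c "
from h import *
go([455.5,157.7,140],1.57)"
```

```text
clock: 4.78
eef_pos: [445.7, 71.7, 135.0]
tcp_rot: [3.14, -0.001, 1.342]
contact_force: [1.0, 0.1, 0.0]
opening: 0.586
t 4.78 pos [445.7  71.7 135. ] rot [ 3.140e+00 -1.000e-03  1.342e+00] F [1.  0.1 0. ] op 0.586
dp [86.  -9.9 -5. ] ang [ 0.001 -0.    -0.228]
```

```bash
python3 -m creep '[{"dp":[80,-10,-5],"angular":[0,0,0],"fingers":50},{"dp":[80,-10,-5],"angular":[0,0,0],"fingers":50},{"dp":[80,-10,-5],"angular":[0,0,0],"fingers":50},{"dp":[80,-10,-5],"angular":[0,0,0],"fingers":50},{"dp":[80,-10,-5],"angular":[0,0,0],"fingers":50}]';python3 -c "
from h import *
s=r.sense();c=cam('wrist',s)
im=optics.grab_frame('wrist');cv2.imwrite('pics/w5.png',im)
print(proj(c,[455.5,157.7,85]))
im=optics.grab_frame('side');cv2.imwrite('pics/s5.png',im)
go([455.5,157.7,140])"
```

```text
clock: 5.2
eef_pos: [453.5, 149.9, 139.0]
tcp_rot: [-3.141, 0.001, 1.344]
contact_force: [-0.8, -0.7, -0.4]
opening: 0.591
[313.21678482 214.46248771]
t 5.3 pos [453.6 148.9 138.9] rot [-3.141e+00  1.000e-03  1.342e+00] F [0.2 0.8 0.1] op 0.579
dp [ 9.  -0.2 -1.1] ang [-0.     0.001 -0.002]
```

View pics/w5.png

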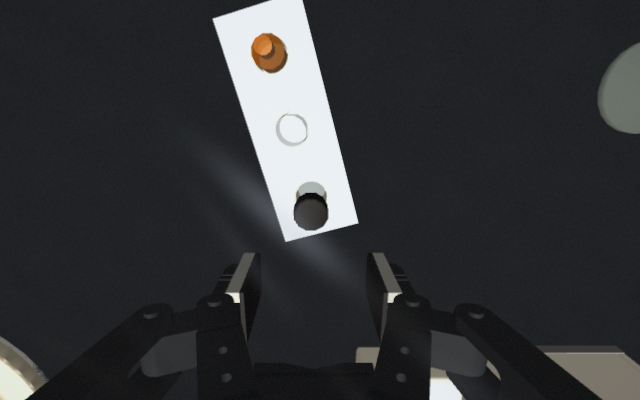

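View pics/s5.png

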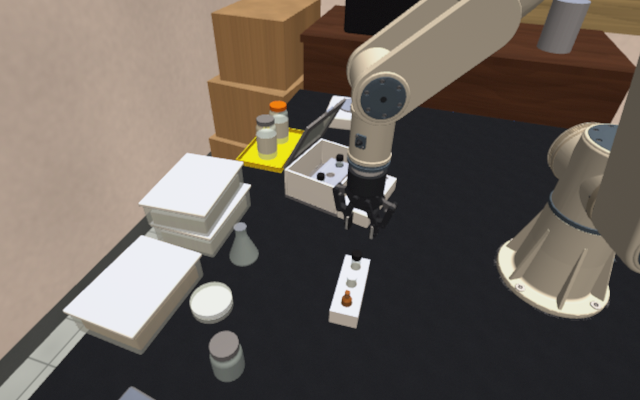

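```bash
python3 -c "
from h import *
s=r.sense();c=cam('wrist',s)
im=optics.grab_frame('wrist')
m=(im[185:240,280:345].max(2)<90).astype('uint8')
n,l,st,ce=cv2.connectedComponentsWithStats(m);print([(st[i].tolist(),(ce[i]+[280,185]).round(1).tolist()) for i in range(1,n) if st[i][4]>100])
print(onz(c,311,211.5,85))
go([455.5,157.7,140])"
```

```text
[([13, 6, 34, 38, 1030], [309.9, 209.7]), ([14, 41, 51, 14, 374], [326.8, 234.8])]
[454.68396589 159.01424584  85.        ]
t 5.35 pos [453.8 148.8 138.9] rot [-3.141  0.     1.341] F [ 0.1 -0.2 -0.5] op 0.588
dp [ 9.1 -0.3 -1.1] ang [-0.     0.    -0.003]
```

```bash
python3 -m creep '[{"dp":[9.5,-1,10],"angular":[0,0,0],"fingers":50},{"dp":[9.5,-1,40],"angular":[0,0,0],"fingers":50},{"dp":[9.5,-1,65],"angular":[0,0,0],"fingers":50},{"dp":[9.5,-1,80],"angular":[0,0,0],"fingers":50},{"dp":[9.5,-1,81],"angular":[0,0,0],"fingers":50}]';python3 -c "
from h import *
im=optics.grab_frame('wrist');cv2.imwrite('pics/w6.png',im)
go([455,158.3,57])"
```

```text
clock: 5.77
eef_pos: [453.1, 158.5, 54.7]
tcp_rot: [-3.137, 0.003, 1.341]
contact_force: [-0.6, -0.4, 0.5]
opening: 0.586
t 5.82 pos [453.8 158.8  56.1] rot [-3.138e+00  2.000e-03  1.342e+00] F [-0.1 -0.1  0.3] op 0.582
dp [-0.2  1.2 -0.9] ang [-0.003  0.002 -0.002]
```

View pics/w6.png

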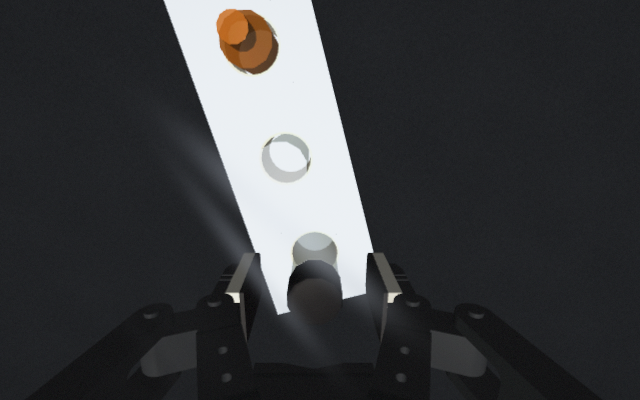

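```bash
python3 -m creep '[{"dp":[0,0.5,0],"angular":[0,0,0],"fingers":30},{"dp":[0,0.5,0],"angular":[0,0,0],"fingers":30},{"dp":[0,0.5,0],"angular":[0,0,0],"fingers":18},{"dp":[0,0.5,0],"angular":[0,0,0],"fingers":18},{"dp":[0,0.5,0],"angular":[0,0,0],"fingers":18}]' 30; python3 -c "
from h import *
im=optics.grab_frame('wrist');cv2.imwrite('pics/w7.png',im)
im=optics.grab_frame('side');cv2.imwrite('pics/s7.png',im)
go([455,158.3,57])"
```

```text
clock: 6.23
eef_pos: [456.2, 159.7, 58.9]
tcp_rot: [3.14, -0.001, 1.343]
contact_force: [-1.2, 0.0, 7.3]
opening: 0.257
t 6.33 pos [456.3 159.7  58.9] rot [ 3.140e+00 -1.000e-03  1.343e+00] F [-2.1  0.1  6.5] op 0.259
dp [-1.7 -0.9  1.9] ang [ 0.001 -0.001 -0.001]
```

View pics/w7.png

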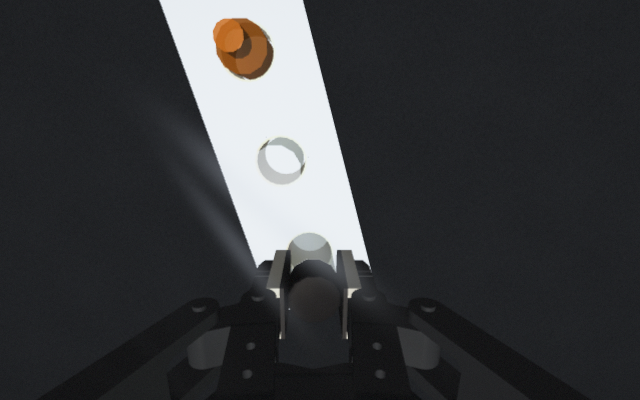

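View pics/s7.png

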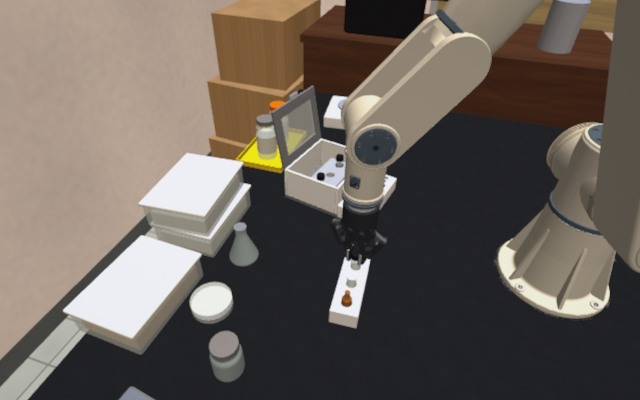

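```bash
python3 -m creep '[{"dp":[0,0,-8],"angular":[0,0,0],"fingers":18},{"dp":[0,0,-25],"angular":[0,0,0],"fingers":18},{"dp":[0,0,-55],"angular":[0,0,0],"fingers":18},{"dp":[0,0,-95],"angular":[0,0,0],"fingers":18},{"dp":[0,0,-130],"angular":[0,0,0],"fingers":18}]'; python3 -m creep '[{"dp":[0,0,-10],"angular":[0,0,0],"fingers":18},{"dp":[0,0,-10],"angular":[0,0,0],"fingers":18},{"dp":[0,0,-10],"angular":[0,0,0],"fingers":18}]'; python3 -c "
from h import *
im=optics.grab_frame('wrist');cv2.imwrite('pics/w8.png',im)
im=optics.grab_frame('side');cv2.imwrite('pics/s8.png',im)
go(mw(40,0,200))"
```

```text
clock: 6.75
eef_pos: [455.3, 159.3, 190.2]
tcp_rot: [-3.142, 0.0, 1.343]
contact_force: [1.1, 0.7, -0.4]
opening: 0.256
clock: 7.0
eef_pos: [455.7, 159.4, 198.2]
tcp_rot: [3.14, -0.001, 1.343]
contact_force: [-0.0, 0.3, -0.3]
opening: 0.256
t 7.1 pos [454.6 159.1 196.5] rot [-3.140e+00  1.000e-03  1.343e+00] F [ 0.4  0.3 -1.1] op 0.255
dp [-275.5  219.5   -3.6] ang [-0.002  0.001 -0.001]
```

View pics/w8.png

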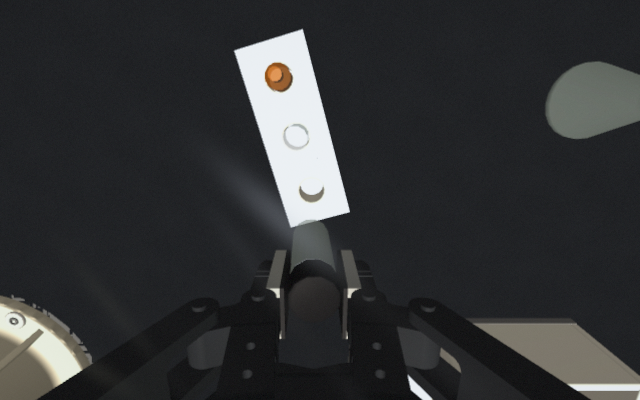

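View pics/s8.png

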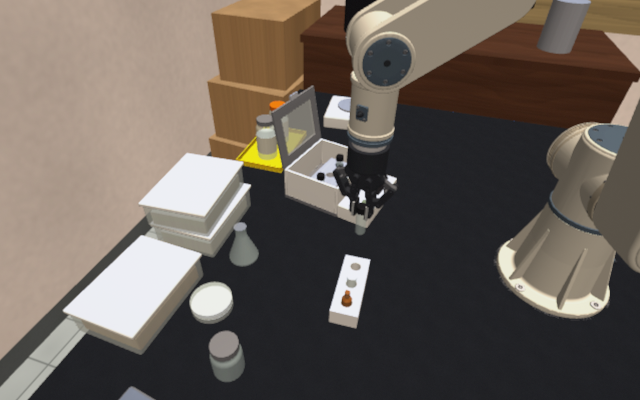

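```bash
python3 -c "
from h import *
im=cv2.imread('pics/w8.png')[200:360,250:380]
im=cv2.convertScaleAbs(im,alpha=2.2,beta=10)
cv2.imwrite('pics/w8c.png',cv2.resize(im,None,fx=3.7,fy=3.7,interpolation=cv2.INTER_CUBIC))
p=optics.camera_params('wrist');T=p['T_tool_cam'];c=(p,T[:3,:3],T[:3,3])
for x in (-3,0,3): print(x,'foot far',proj(c,[x+10,0,49]),'capfar top',proj(c,[x+11.5,0,-26]),'capnear top',proj(c,[x-11.5,0,-26]),'capbot far',proj(c,[x+11.5,0,-9]))
"
```

```text
-3 foot far [312.94975184 218.59434242] capfar top [312.87774068 275.91914915] capnear top [312.89345725 324.45435806] capbot far [312.90002827 257.33312012]
0 foot far [312.94866532 214.03545478] capfar top [312.87557196 269.22181711] capnear top [312.89149414 318.39197327] capbot far [312.8982323  251.26744174]
3 foot far [312.9475694  209.43716552] capfar top [312.87337406 262.43437027] capnear top [312.88950592 312.25201809] capbot far [312.89641485 245.12924513]
```

View pics/w8c.png

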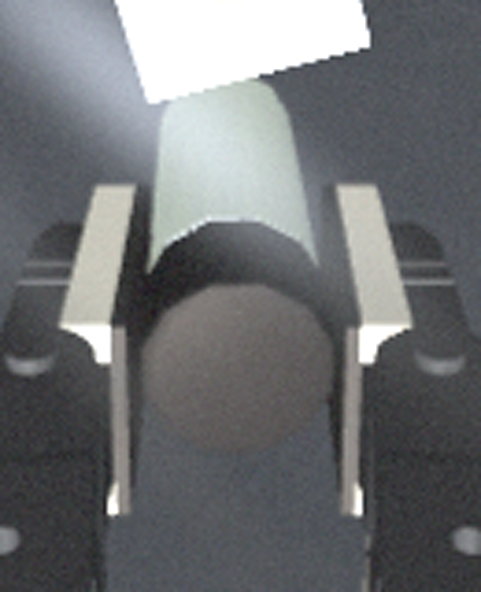

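```bash
python3 -c "
from h import *
im=optics.grab_frame('top');cv2.imwrite('pics/t9.png',cv2.resize(im[130:290,300:460],None,fx=3.5,fy=3.5,interpolation=cv2.INTER_CUBIC))
print(proj(cam('top'),mw(40,0,55)),proj(cam('side'),mw(40,0,55)))
im=optics.grab_frame('side');cv2.imwrite('pics/s9.png',cv2.resize(im[80:240,260:420],None,fx=3.7,fy=3.7,interpolation=cv2.INTER_CUBIC))
go(mw(40,0,200))"
```

```text
[380.49322367 202.53945081] [330.27284771 174.23201665]
t 7.2 pos [454.7 159.1 196.3] rot [-3.139e+00  2.000e-03  1.343e+00] F [-0.  -0.4 -0.2] op 0.261
dp [-275.5  219.5   -3.8] ang [-0.003  0.002 -0.001]
```

View pics/t9.png

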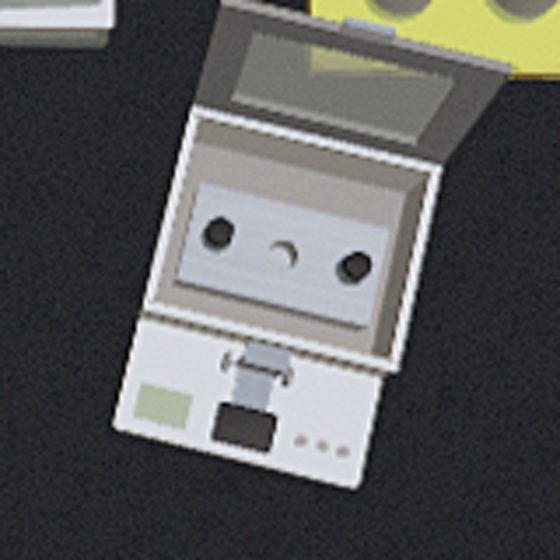

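View pics/s9.png

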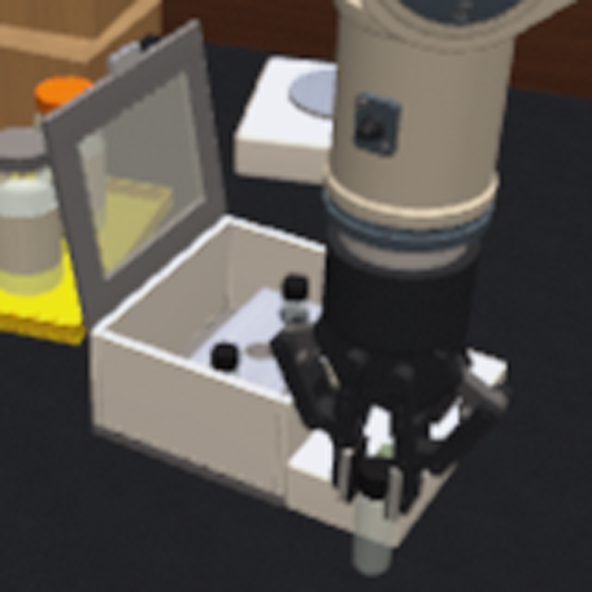

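```bash
python3 -m creep '[{"dp":[-310,219,-6],"angular":[0,0,0],"fingers":18},{"dp":[-310,219,-6],"angular":[0,0,0],"fingers":18},{"dp":[-310,219,-6],"angular":[0,0,0],"fingers":18},{"dp":[-310,219,-6],"angular":[0,0,0],"fingers":18},{"dp":[-310,219,-6],"angular":[0,0,0],"fingers":18}]'; python3 -c "
from h import *
go(mw(40,-40,200))"
```

```text
clock: 7.62
eef_pos: [534.0, -35.2, 199.9]
tcp_rot: [-3.139, 0.0, 1.343]
contact_force: [0.7, 0.6, -1.7]
opening: 0.253
t 7.62 pos [534.  -35.2 199.9] rot [-3.139  0.     1.343] F [ 0.7  0.6 -1.7] op 0.253
dp [-144.2   98.2   -0.3] ang [-0.002  0.    -0.001]
```

```bash
python3 -m creep '[{"dp":[-140,96,0],"angular":[0,0,0],"fingers":18},{"dp":[-140,96,0],"angular":[0,0,0],"fingers":18},{"dp":[-140,96,0],"angular":[0,0,0],"fingers":18},{"dp":[-140,96,0],"angular":[0,0,0],"fingers":18},{"dp":[-140,96,0],"angular":[0,0,0],"fingers":18}]'; python3 -m creep '[{"dp":[0,0,0],"angular":[0,0,0],"fingers":18},{"dp":[0,0,0],"angular":[0,0,0],"fingers":18},{"dp":[0,0,0],"angular":[0,0,0],"fingers":18}]'; python3 -c "
from h import *
s=r.sense();c=cam('wrist',s)
im=optics.grab_frame('wrist');cv2.imwrite('pics/w10.png',im)
print('well pred',proj(c,mw(40,0,55)),'L',proj(c,mw(40,58,90)),'R',proj(c,mw(40,-58,90)))
go(mw(40,-40,200))"
```

```text
clock: 8.03
eef_pos: [597.8, -197.6, 199.6]
tcp_rot: [3.141, 0.002, 1.34]
contact_force: [-0.4, 0.5, -0.7]
opening: 0.256
clock: 8.28
eef_pos: [595.3, -190.3, 200.2]
tcp_rot: [-3.139, -0.001, 1.343]
contact_force: [-0.4, 1.0, -0.1]
opening: 0.253
well pred [317.41331183 155.18744216] L [318.16795299  82.25768714] R [317.62467967 230.87065262]
t 8.33 pos [ 595.5 -190.1  200.6] rot [-3.14  -0.     1.344] F [-0.2  0.1 -1.2] op 0.256
dp [-7.1  3.4  0.6] ang [-0.002 -0.     0.   ]
```

View pics/w10.png

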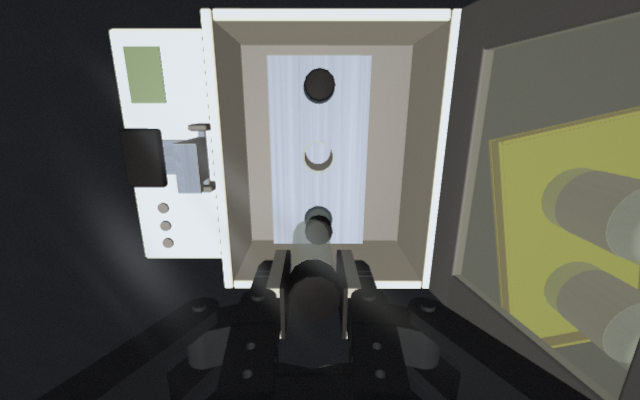

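```bash
python3 -c "
from h import *
im=cv2.imread('pics/w10.png')[130:340,250:380]
im=cv2.convertScaleAbs(im,alpha=1.5,beta=10)
cv2.imwrite('pics/w10c.png',cv2.resize(im,None,fx=2.8*1.3,fy=2.8,interpolation=cv2.INTER_CUBIC) if 0 else cv2.resize(im,None,fx=2.85,fy=2.85,interpolation=cv2.INTER_CUBIC))
"
```

```text
(no output)
```

View pics/w10c.png

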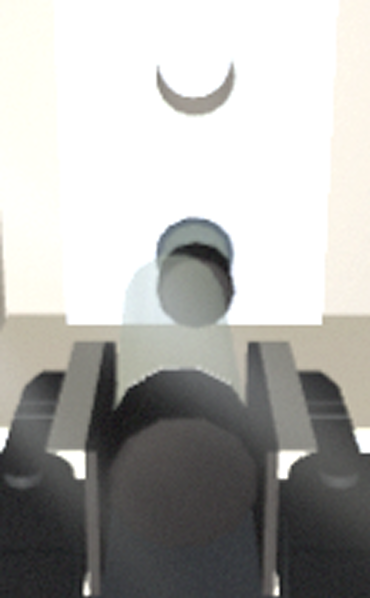

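```bash
python3 -c "
from h import *
s=r.sense();c=cam('wrist',s)
w=mw(40,0,55)
a=np.linspace(0,2*np.pi,73)
rim=np.array([proj(c,w+[12.5*np.cos(t),12.5*np.sin(t),0]) for t in a])
print('rim u',rim[:,0].min(),rim[:,0].max(),'v',rim[:,1].min(),rim[:,1].max())
dv=170.2-rim[:,1].max();du=318.4-rim[:,0].mean()
q=proj(c,w)+[du,dv];W=onz(c,*q,55);print('well wrist',q,W,'top-based',w, 'topcam direct',onz(cam('top'),381.1,201.4,55), 'neigh mean', onz(cam('top'),381.9,201.4,90))
R=Ro.from_euler('xyz',s['tcp_rot']).as_matrix()
print('well in tool',R.T@(W-s['eef_pos']))
"
cp /dev/null /dev/null
```

```text
rim u 302.9714688137343 331.1868425457475 v 141.04915529920336 169.32509960377297
well wrist [318.21028943 156.23981268] [ 607.02938892 -159.84799736   55.        ] top-based [ 606.22473783 -158.86832268   55.        ] topcam direct [ 609.65469163 -160.67257474   55.        ] neigh mean [ 603.77805684 -157.9115677    90.        ]
well in tool [ 32.02270716   4.6313447  145.58532412]cp: '/dev/null' and '/dev/null' are the same file
```

```bash
python3 -m creep '[{"dp":[35,4.8,0],"angular":[0,0,0],"fingers":18},{"dp":[35,4.8,20],"angular":[0,0,0],"fingers":18},{"dp":[35,4.8,50],"angular":[0,0,0],"fingers":18},{"dp":[35,4.8,78],"angular":[0,0,0],"fingers":18},{"dp":[35,4.8,85],"angular":[0,0,0],"fingers":18}]'; python3 -m creep '[{"dp":[0,0,0],"angular":[0,0,0],"fingers":18},{"dp":[0,0,0],"angular":[0,0,0],"fingers":18},{"dp":[0,0,0],"angular":[0,0,0],"fingers":18}]'; python3 -c "
from h import *
s=r.sense();c=cam('wrist',s)
im=optics.grab_frame('wrist');cv2.imwrite('pics/w11.png',cv2.convertScaleAbs(im[100:340,200:440],alpha=1.1)) 
x=im[150:330,220:400];cv2.imwrite('pics/w11c.png',cv2.resize(x,None,fx=3.3,fy=3.3,interpolation=cv2.INTER_CUBIC))
im=optics.grab_frame('side');cv2.imwrite('pics/s11.png',cv2.resize(im[80:240,260:420],None,fx=3.7,fy=3.7,interpolation=cv2.INTER_CUBIC))
W=np.array([607.03,-159.85,55]);R=Ro.from_euler('xyz',s['tcp_rot']).as_matrix()
print('well in tool',R.T@(W-s['eef_pos']),proj(c,W),proj(c,W+12.5*R[:,0]),proj(c,W+12.5*R[:,1]),proj(c,W-12.5*R[:,1]))
go(W)"
```

```text
clock: 8.75
eef_pos: [606.0, -156.2, 112.4]
tcp_rot: [-3.136, -0.0, 1.345]
contact_force: [-1.1, 0.1, -1.1]
opening: 0.256
clock: 9.0
eef_pos: [609.9, -158.5, 118.1]
tcp_rot: [3.139, 0.0, 1.343]
contact_force: [-0.2, 0.3, -0.1]
opening: 0.26
well in tool [-1.99377661 -2.64571247 63.08199121] [309.03164756 224.37548877] [308.96147673 206.64900443] [327.56637894 224.373117  ] [290.49604502 224.37786065]
t 9.1 pos [ 609.9 -158.7  118.2] rot [3.139 0.    1.343] F [-0.1 -0.2 -0.4] op 0.255
dp [-1.7 -2.7 63.2] ang [ 0.003  0.    -0.001]
```

View pics/w11c.png

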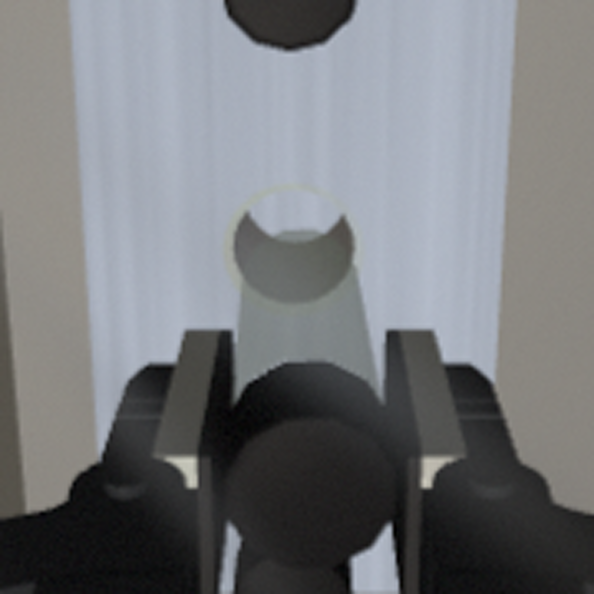

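View pics/s11.png

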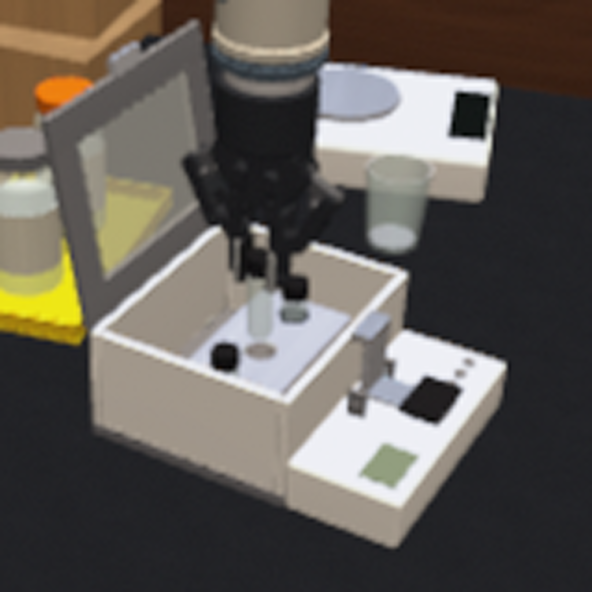

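```bash
python3 -m creep '[{"dp":[1.7,-1.8,0],"angular":[0,0,0],"fingers":18},{"dp":[1.7,-1.8,3],"angular":[0,0,0],"fingers":18},{"dp":[1.7,-1.8,6],"angular":[0,0,0],"fingers":18},{"dp":[1.7,-1.8,9],"angular":[0,0,0],"fingers":18},{"dp":[1.7,-1.8,9],"angular":[0,0,0],"fingers":18}]'; python3 -c "
from h import *
s=r.sense();c=cam('wrist',s)
im=optics.grab_frame('wrist')
x=im[150:330,220:400];cv2.imwrite('pics/w12c.png',cv2.resize(x,None,fx=3.3,fy=3.3,interpolation=cv2.INTER_CUBIC))
im=optics.grab_frame('side');cv2.imwrite('pics/s12.png',cv2.resize(im[120:190,290:380],None,fx=6,fy=6,interpolation=cv2.INTER_CUBIC))
go([607.03,-159.85,55])"
```

```text
clock: 9.52
eef_pos: [606.9, -156.4, 106.5]
tcp_rot: [-3.14, -0.0, 1.343]
contact_force: [-0.8, -0.5, -0.7]
opening: 0.254
t 9.62 pos [ 607.2 -156.4  106.9] rot [-3.141  0.     1.343] F [ 0.5  0.1 -0.8] op 0.253
dp [-3.4  0.6 51.9] ang [-0.001  0.    -0.001]
```

View pics/w12c.png

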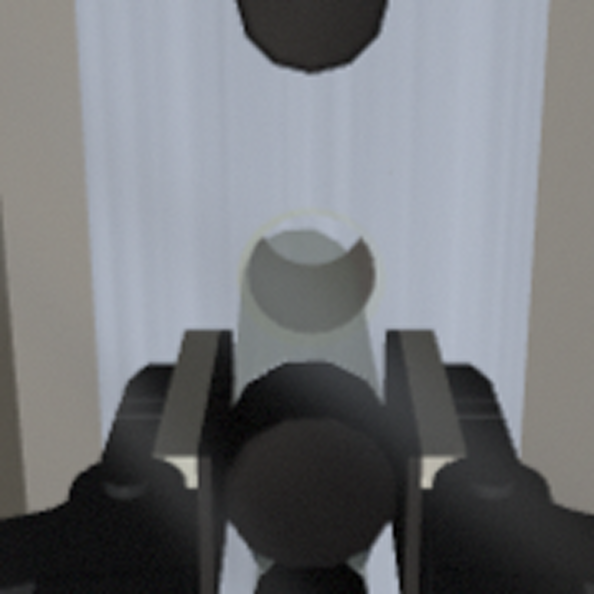

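View pics/s12.png

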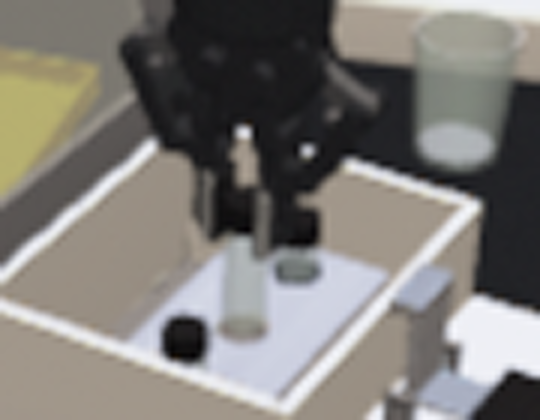

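```bash
python3 -m creep '[{"dp":[0,1,0],"angular":[0,0,0],"fingers":18},{"dp":[0,1,1.5],"angular":[0,0,0],"fingers":18},{"dp":[0,1,3],"angular":[0,0,0],"fingers":18},{"dp":[0,1,4.5],"angular":[0,0,0],"fingers":18},{"dp":[0,1,6],"angular":[0,0,0],"fingers":18}]'; python3 -c "
from h import *
s=r.sense();c=cam('wrist',s)
im=optics.grab_frame('wrist')
x=im[150:330,220:400];cv2.imwrite('pics/w13c.png',cv2.resize(x,None,fx=3.3,fy=3.3,interpolation=cv2.INTER_CUBIC))
go([607.03,-159.85,55])"
```

```text
clock: 10.03
eef_pos: [608.4, -156.6, 101.1]
tcp_rot: [-3.142, -0.0, 1.343]
contact_force: [1.8, 0.1, -1.4]
opening: 0.251
t 10.08 pos [ 608.2 -156.6  100.8] rot [-3.141 -0.     1.343] F [-0.  -0.2 -1.6] op 0.256
dp [-3.4 -0.3 45.8] ang [-0.    -0.    -0.001]
```

View pics/w13c.png

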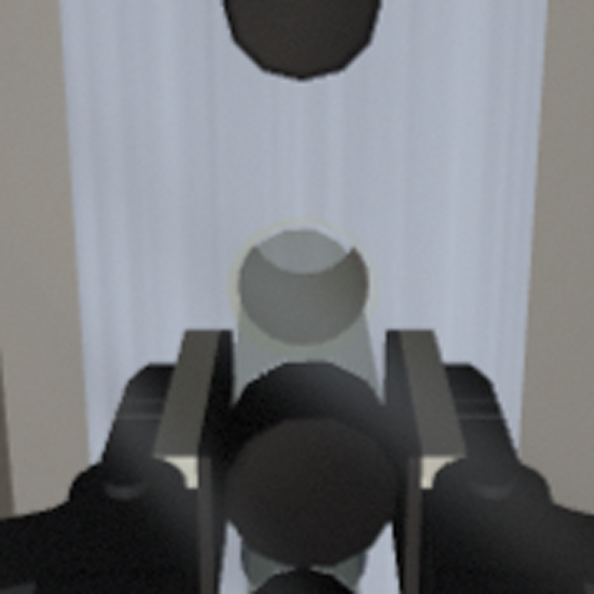

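```bash
python3 -m creep '[{"dp":[0,-0.4,1.5],"angular":[0,0,0],"fingers":18},{"dp":[0,-0.4,3],"angular":[0,0,0],"fingers":18},{"dp":[0,-0.4,4.5],"angular":[0,0,0],"fingers":18},{"dp":[0,-0.4,6],"angular":[0,0,0],"fingers":18},{"dp":[0,-0.4,6],"angular":[0,0,0],"fingers":18}]'
```

```text
clock: 10.5
eef_pos: [608.0, -156.6, 95.0]
tcp_rot: [-3.142, 0.0, 1.343]
contact_force: [0.3, -0.6, -1.4]
opening: 0.256
```

```bash
python3 -m creep '[{"dp":[0,0,1.5],"angular":[0,0,0],"fingers":18},{"dp":[0,0,3],"angular":[0,0,0],"fingers":18},{"dp":[0,0,4.5],"angular":[0,0,0],"fingers":18},{"dp":[0,0,6],"angular":[0,0,0],"fingers":18},{"dp":[0,0,6],"angular":[0,0,0],"fingers":18}]'
```

```text
clock: 10.92
eef_pos: [607.9, -156.6, 88.9]
tcp_rot: [-3.141, 0.0, 1.343]
contact_force: [0.8, -1.3, -1.2]
opening: 0.255
```

```bash
python3 -m creep '[{"dp":[0,0,2],"angular":[0,0,0],"fingers":18},{"dp":[0,0,4],"angular":[0,0,0],"fingers":18},{"dp":[0,0,6],"angular":[0,0,0],"fingers":18},{"dp":[0,0,8],"angular":[0,0,0],"fingers":18},{"dp":[0,0,10],"angular":[0,0,0],"fingers":18}]'
```

```text
clock: 11.33
eef_pos: [608.0, -156.6, 79.0]
tcp_rot: [-3.142, 0.0, 1.343]
contact_force: [-0.3, -0.1, 0.2]
opening: 0.258
```

```bash
python3 -m creep '[{"dp":[0,0,2],"angular":[0,0,0],"fingers":18},{"dp":[0,0,4],"angular":[0,0,0],"fingers":18},{"dp":[0,0,6],"angular":[0,0,0],"fingers":18},{"dp":[0,0,8],"angular":[0,0,0],"fingers":18},{"dp":[0,0,8],"angular":[0,0,0],"fingers":18}]'; python3 -c "
from h import *
im=optics.grab_frame('side');cv2.imwrite('pics/s14.png',cv2.resize(im[100:200,280:400],None,fx=5,fy=5,interpolation=cv2.INTER_CUBIC))
go([607.03,-159.85,55])"
```

```text
clock: 11.75
eef_pos: [607.9, -156.5, 70.8]
tcp_rot: [-3.141, -0.0, 1.343]
contact_force: [0.2, -0.8, -1.3]
opening: 0.253
t 11.8 pos [ 607.9 -156.5   71. ] rot [-3.141 -0.     1.343] F [ 0.7 -0.3 -1.6] op 0.261
dp [-3.4 -0.1 16. ] ang [-0.    -0.    -0.001]
```

View pics/s14.png

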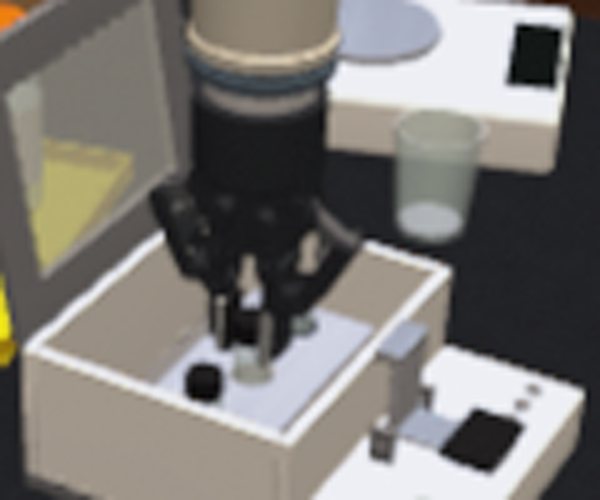

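```bash
python3 -m creep '[{"dp":[0,0,1],"angular":[0,0,0],"fingers":18},{"dp":[0,0,2],"angular":[0,0,0],"fingers":18},{"dp":[0,0,3],"angular":[0,0,0],"fingers":18},{"dp":[0,0,4],"angular":[0,0,0],"fingers":18},{"dp":[0,0,4],"angular":[0,0,0],"fingers":18}]'
```

```text
clock: 12.22
eef_pos: [608.0, -156.6, 67.1]
tcp_rot: [-3.142, -0.0, 1.343]
contact_force: [1.4, -1.5, -0.8]
opening: 0.255
```

```bash
python3 -m creep '[{"dp":[0,0,0.5],"angular":[0,0,0],"fingers":18},{"dp":[0,0,1],"angular":[0,0,0],"fingers":18},{"dp":[0,0,1.5],"angular":[0,0,0],"fingers":18},{"dp":[0,0,1.5],"angular":[0,0,0],"fingers":18}]'
```

```text
clock: 12.55
eef_pos: [608.0, -156.6, 65.7]
tcp_rot: [-3.142, 0.0, 1.343]
contact_force: [0.4, -1.6, -0.5]
opening: 0.258
```

```bash
python3 -m creep '[{"dp":[0,0,0.5],"angular":[0,0,0],"fingers":18},{"dp":[0,0,1],"angular":[0,0,0],"fingers":18},{"dp":[0,0,1],"angular":[0,0,0],"fingers":18}]'
```

```text
clock: 12.8
eef_pos: [608.0, -156.6, 64.7]
tcp_rot: [-3.142, 0.0, 1.343]
contact_force: [0.9, -0.7, -0.1]
opening: 0.259
```

```bash
python3 -m creep '[{"dp":[0,0,0.5],"angular":[0,0,0],"fingers":18},{"dp":[0,0,0.8],"angular":[0,0,0],"fingers":18},{"dp":[0,0,0.8],"angular":[0,0,0],"fingers":18}]'
```

```text
clock: 13.05
eef_pos: [608.0, -156.6, 64.1]
tcp_rot: [3.142, -0.0, 1.343]
contact_force: [-0.3, -0.6, 1.0]
opening: 0.253
```

```bash
python3 -m creep '[{"dp":[0,0,0.5],"angular":[0,0,0],"fingers":18},{"dp":[0,0,0.8],"angular":[0,0,0],"fingers":18},{"dp":[0,0,0.8],"angular":[0,0,0],"fingers":18}]'
```

```text
clock: 13.3
eef_pos: [608.2, -156.7, 64.0]
tcp_rot: [3.141, 0.0, 1.343]
contact_force: [-2.4, -0.9, 7.8]
opening: 0.257
```

```bash
python3 -m creep '[{"dp":[0,0,-0.6],"angular":[0,0,0],"fingers":18},{"dp":[0,0,-0.6],"angular":[0,0,0],"fingers":18}]'
```

```text
clock: 13.47
eef_pos: [608.1, -156.6, 64.0]
tcp_rot: [3.141, 0.0, 1.343]
contact_force: [-1.1, -0.8, 4.8]
opening: 0.254
```

```bash
python3 -m creep '[{"dp":[0,0,0],"angular":[0,0,0],"fingers":26},{"dp":[0,0,0],"angular":[0,0,0],"fingers":30},{"dp":[0,0,0],"angular":[0,0,0],"fingers":45},{"dp":[0,0,0],"angular":[0,0,0],"fingers":45},{"dp":[0,0,0],"angular":[0,0,0],"fingers":45}]'; python3 -c "
from h import *
im=optics.grab_frame('wrist');cv2.imwrite('pics/w15.png',im)
go([607.03,-159.85,55])"
```

```text
clock: 13.88
eef_pos: [607.9, -156.5, 63.6]
tcp_rot: [-3.141, -0.0, 1.343]
contact_force: [0.2, 0.5, 0.5]
opening: 0.528
t 13.93 pos [ 607.9 -156.5   63.6] rot [-3.141 -0.     1.343] F [-0.  -0.1  0.3] op 0.526
dp [-3.5 -0.1  8.6] ang [-0.    -0.    -0.001]
```

View pics/w15.png

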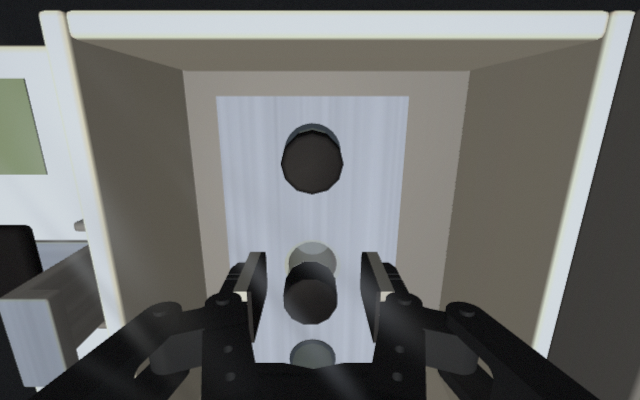

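Released; the vial stands between the open pads (cap at 311,293). Rising straight up, slowly at first.

```bash
python3 -m creep '[{"dp":[0,0,-5],"angular":[0,0,0],"fingers":45},{"dp":[0,0,-15],"angular":[0,0,0],"fingers":45},{"dp":[0,0,-35],"angular":[0,0,0],"fingers":45},{"dp":[0,0,-70],"angular":[0,0,0],"fingers":45},{"dp":[0,0,-105],"angular":[0,0,0],"fingers":45}]'; python3 -m creep '[{"dp":[0,0,-30],"angular":[0,0,0],"fingers":45},{"dp":[-20,-40,-30],"angular":[0,0,0],"fingers":45},{"dp":[-20,-80,-30],"angular":[0,0,0],"fingers":45},{"dp":[-20,-120,-30],"angular":[0,0,0],"fingers":45},{"dp":[-20,-160,-30],"angular":[0,0,0],"fingers":45}]'; python3 -m creep '[{"dp":[0,-40,0],"angular":[0,0,0],"fingers":45},{"dp":[0,-60,0],"angular":[0,0,0],"fingers":45},{"dp":[0,-60,0],"angular":[0,0,0],"fingers":45},{"dp":[0,-60,0],"angular":[0,0,0],"fingers":45}]';  python3 -c "
from h import *
im=optics.grab_frame('top');cv2.imwrite('pics/t16.png',im)
im=optics.grab_frame('side');cv2.imwrite('pics/s16.png',im)
cv2.imwrite('pics/s16c.png',cv2.resize(im[70:230,270:430],None,fx=3.7,fy=3.7,interpolation=cv2.INTER_CUBIC))
go([607.03,-159.85,55])"
```

```text
clock: 14.35
eef_pos: [607.2, -156.4, 169.9]
tcp_rot: [-3.14, -0.0, 1.343]
contact_force: [0.8, -0.2, 0.4]
opening: 0.527
clock: 14.77
eef_pos: [445.8, -139.7, 199.5]
tcp_rot: [3.141, 0.0, 1.342]
contact_force: [-1.0, -0.4, -0.0]
opening: 0.529
clock: 15.1
eef_pos: [389.1, -126.4, 199.9]
tcp_rot: [3.139, 0.0, 1.342]
contact_force: [0.8, -0.7, 0.6]
opening: 0.526
t 15.2 pos [ 390.7 -126.8  199.8] rot [3.139 0.    1.343] F [ 0.5 -0.3  0.1] op 0.525
dp [ 16.7 217.9 145.3] ang [ 0.003  0.    -0.001]
```

View pics/t16.png

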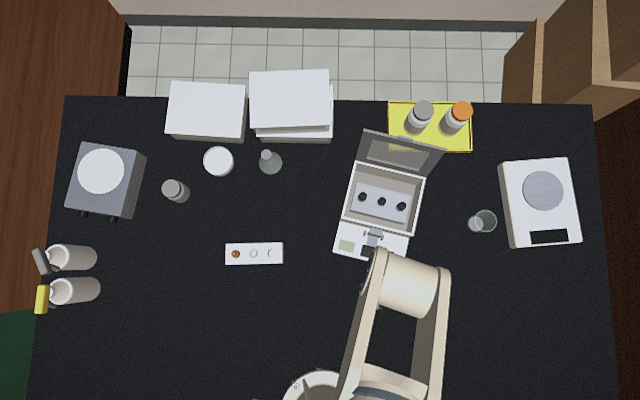

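View pics/s16c.png

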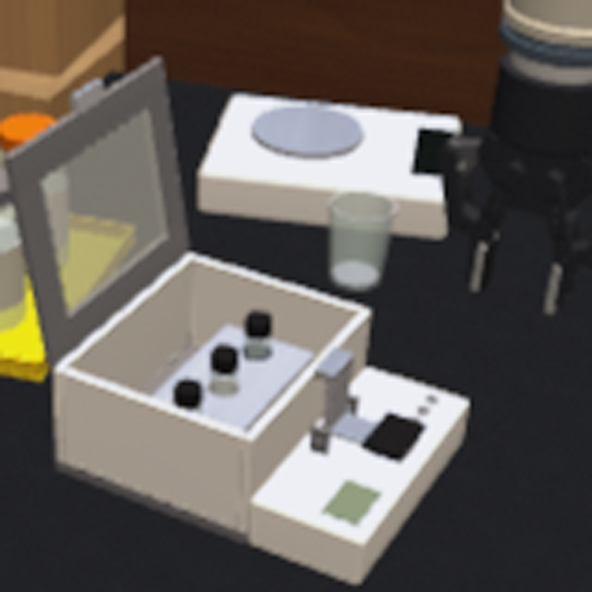

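View pics/s16.png

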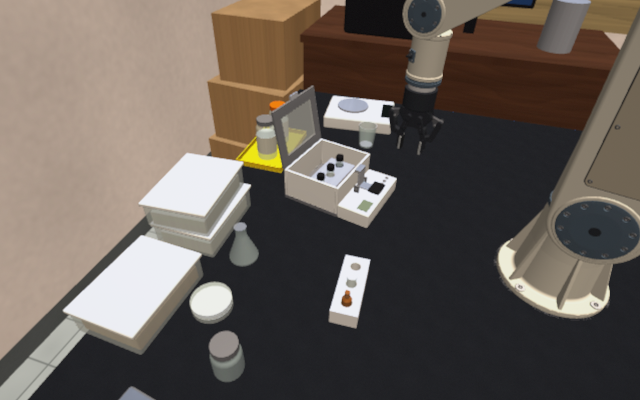

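```bash
python3 -c "
from h import *
print(meet(cam('top'),(382,202),cam('side'),(330.5,166)))
print(r.sign_off())"
```

```text
(array([ 604.78003592, -158.71851197,   84.6988933 ]), np.float64(3.6833162025158286))
the job is handed in; nothing more can be done
None
```

I pressed the key, the lid rose fully open by itself, and the tall capped vial now stands in the middle well. I handed the job in at about 15 s of the 61 s allowed.

- **Key:** I felt the cap at about 66.5 mm and pushed it down 5.5 to 6 mm. The vertical force was about 7 N (about 8 N in all). The side picture showed the lid already rising before I let go, and neither the arm nor the gripper touched the lid.
- **Vial:** I gripped it by the cap, lifted it clear and centred it over the well with the wrist camera. It met the bottom at the height I expected, with at most 7.8 N. I backed off a little, then let go and moved straight up.
- **Last checks:**
  - The pictures show the lid fully open and the three caps in a row in the block. The other rack vials and the glassware look unmoved.
  - The arm is clear, with no force beyond sensor noise.
  - My rough two-camera fix on the middle cap gave (605, -159, 85) mm. That matches the well in plan. The two rays missed each other by 3.7 mm, so the height is only approximate; the felt contact on the well bottom is the better evidence that the vial is fully down.

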